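# Dock the counting tray

## Task

Dock the blue capsule-counting tray on its bracket: first slide the tray along until its round nose is fully home in the bracket's cup, then push near the tail to swing the tray about its nose until the knob on its side snaps through the roller catch and stays in, with the tray against the catch block and the sensing pin held in, and let go. The block's setting differs every time, so feel for it; press gently, with no more than about 8 N once the tray is up against the block or the cup, and leave the jar, the vial and the spatula alone.

Things in the scene. Friction and masses are not known exactly. Their poses are not given: they have to be found in the camera images.
- tray: Loose blue open counting tray, 0.2 to 0.4 kg, walls 26 mm tall, 4 thick. Origin: centre of its round nose (disc 28 mm across, 20 tall) at counter level; x runs to the tail, y to the side with the knob, z up. A neck 16 mm wide leads to the body, x = 45 to 245, y = -65 to +20 mm; its corner beside the neck at -y is cut off slantwise up to x = 84. Balance point near x = 145, y = -20.
- tail (a point): Point on the flat outside of the tray's tail wall (the end away from the nose): tray x = 245, y = -33, z = 13 mm. Pushing here towards the nose slides the tray lengthwise.
- push (a point): Point near the tail on the flat outside of the tray's long side away from the knob: tray x = 222, y = -65, z = 13 mm. Pushing here towards the fence swings the tray.
- tongue (a point): Centre of the knob on the tray's long side: an upright disc 14 mm across at tray x = 215, y = 38, z = 13 mm, on a stem 7 mm wide. Pushed between the rollers it meets resistance from 9 mm before home, peaking at some 4 to 9 N, that gives way in the last 3 mm; then the tray stops hard on the block. Let go earlier, it comes out again or the pin stays out.
- dock: Aluminium bracket fixed to the counter. Origin: where the nose's centre is when fully home, counter level; x runs along the bracket to the catch, y from the tray to the catch, z up. At the start the nose is 10 to 25 mm short of home and the tray is swung out by 0.2 to 0.4 rad, its tail to -y; when docked, its axes are parallel to the dock's within 0.1 rad.
- cup (a point): Centre of the cup that takes the nose, 15 mm above the dock's origin: a U 30 mm tall, open to dock +x, 31 mm wide inside, its bottom 14 mm behind this point, its cheeks flaring to a mouth 56 mm wide at x = 25 mm. The nose can turn in it. With the nose not home the knob misses the catch and runs into its block.
- bottle: Amber jar with cap, 54 mm across, about 95 mm tall, standing on the counter; origin under its centre. To be left alone.
- vial: Small amber vial with cap, 38 mm across, about 75 mm tall, standing; origin under its centre. To be left alone.
- spatula: Blue counting spatula 190 mm long, lying along its x axis; origin near its middle. To be left alone.
- pin (a joint): Sensing pin in the catch block (grey, 35 mm tall, dock x = 177 to 266, open to -y between 199 and 226): 0 = out, grows as the knob presses it, 0.003 to 0.005 m when the knob is home. In the opening at x = 215 are two upright 10 mm rollers 11 mm apart, sprung sideways. The block was clamped up to 18 mm either way (not measured) of: docked knob centre at dock y = 38 mm.

How it is judged (in metres and radians):
On the way:
1. the tray's nose is fully home in the cup while the tray is still swung out (horizontal distance between tray and dock below 0.0045 m and angle between the x axis of tray and the x axis of dock, either way round above 0.12 rad), for 0.2 s.
At the end, for the whole second after the job is handed in: The tray lies at rest and flat with its nose within 5 mm of home in the cup and its knob held in the catch, keeping the sensing pin pressed in by more than 2.2 mm (horizontal distance between tray and dock below 0.005 m and value of joint pin above 0.0022 m and angle between tray's own z axis and vertical below 0.03 rad and linear speed of tray below 0.01 m/s); the robot touches nothing.
It fails at once if the tray is forced against the bracket (cup, block, rollers and pin; the catch's own squeeze of 10 to 14 N included) with more than 24 N in all (contact force between tray and dock above 24 N).
It fails at once if the jar, vial or spatula is moved more than 15 mm or the jar or vial tipped (distance of any of bottle, vial, spatula from where it was at the start of the episode above 0.015 m or angle between any of bottle, vial's own z axis and vertical above 0.3 rad).
It also fails if it takes over 58 s, if anything falls off the work surface, if the arm or the gripper's body presses on something with over 40 N, if the wrist force passes 120 N, or if a joint passes its speed limit or range.

## Robot

A 6-joint arm with a two-finger parallel gripper is mounted at the origin on the work surface. World frame = base frame: x ahead of the robot, y to its left, z up, the work surface at z = 0. Lengths are in mm, angles in degrees, forces in N, time in s.
With the tool pointing down it reaches from about 300 to 850 mm from the base axis. Payload 4.2 kg.
Tool frame: the origin (TCP) lies at the centre of the arm's flange, where the gripper is bolted on; the fingertips stand 191 mm ahead of it and the grasp point (between the pads) lies 172 mm ahead of it; y points along the fingers, x is the direction in which the jaws open and shut, and the axes are right-handed (so a half turn about y gives the same grasp; the last joint's range is limited). The gripper opens to 91 mm and grips with 3 to 60 N. Pads are 32 mm wide; open, the fingers measure 118 mm over their backs; the gripper's body (76 mm by 178 mm) begins 60 mm behind the grasp point.
Start: joints at [74.886, 18.312, 89.639, -0, 72.044, -1.146], TCP at [138.797, 557.995, 404.776] pointing down, gripper open.
Joint ranges: [-177.97, 177.97], [-48.28, 115.42], [12.27, 149.76], [-77.06, 257.06], [2.81, 150.46], [-146.56, 146.56]. Speed limits (degrees/s): [147.25, 147.25, 180, 180, 180, 180].

## Interface

Orientations are given as [roll, pitch, yaw] about the fixed x, y, z axes, in that order (R = Rz(yaw) Ry(pitch) Rx(roll)).
In Python, from workcell import env gives the robot as it stands.
- The arm moves only by the tool carry_out, never from a script. Its argument "increments" is a list of rows, each a list of 3 entries, a list of its own where there are three numbers: the turn, a rotation vector about the tool's x, y, z in rad, then the shift along the tool's x, y, z in mm, then the closure, from 0 (fully open) to 1 (shut). In form: [[[wx, wy, wz], [dx, dy, dz], claw], ...]. A call has 1 to 10 rows; each row is the pose to reach, as a shift and turn from the pose commanded when the call began, along the tool's axes at that moment; what a row does not reach only later rows make up. A row lasts 1/12 s, in which the tool goes at most 41.7 mm and 7.16 degrees, less where a joint would pass 70% of its speed; a pose out of reach is approached as far as the arm can. A call with a gripper value outside its range is refused whole. The fingers move at their own pace and stop on an object; "force" is the grip in N (left out, the last holds). Time passes only in rows, so rows that repeat a pose let the fingers close. It gives the time, the measured TCP pose, the force and the opening at its end, in the units of the state.
- env.state(): the state, without advancing time (a new reading comes with each control period).
- env.grab_frame(name): name is "scene" or "top"; returns a dict with "frame" (420x560x3 uint8, blue, green, red), "z_map" (420x560 float32, mm along the optical axis (not along the pixel's ray), 0 where there is no reading), "camera_matrix" (3x3 intrinsics, pixels), "rvec" (rotation vector, rad) and "tvec" (3), from world to camera coordinates, as OpenCV has them. Camera axes: x right, y down, z forward; pixel columns grow to the right and rows downward; lengths in mm; the calibration is good to about 2 mm. A picture is of the moment at which its call begins.
- env.job_done(): hands the job in, once; it reports no verdict.
The state is a dict: "time_s": time; "qpos": joint angles; "qvel": joint speeds; "effort": joint torques, N m; "ee_pos": TCP position; "ee_rot": TCP orientation; "force": force on the tool from outside, world axes, zero at the start; "torque": the same for the moment, N m; "gripper_width": finger opening in mm.
Only numpy, scipy, OpenCV 4.12 (cv2) and the standard library are available. Lean on these libraries where they do the work, as an engineer would, in place of code of your own. Each camera call takes 0.05 s, during which the arm holds its last target. There are 200 camera calls.

## Working session

There is one attempt and no reset: what is moved stays moved. The work goes in short steps, Python scripts to look and compute and a tool call to move; the robot and the scene stay as the last step left them, time stands still between calls to the robot, and variables do not carry over. Pictures are saved under pics/ and viewed, about 8 in all and at most 12, crops included, and the job is handed in when it is done.

Besides the shell and the picture viewer there is one more tool, called after "Call:" as name(argument=value, ...) on one line, values as JSON. carry_out: Moves the arm, as the interface text tells. Its arguments: {"type":"object","properties":{"increments":{"type":"array","items":{"type":"array"}},"force":{"type":"number"}},"required":["increments"]}

```bash
mkdir -p pics; ls
cat > h.py <<'E'
import numpy as np, cv2
from workcell import env
def grab(n):
    f=env.grab_frame(n); f['R']=cv2.Rodrigues(np.array(f['rvec'],float))[0]; f['t']=np.array(f['tvec'],float).ravel(); return f
def cloud(f):
    K=np.array(f['camera_matrix']);z=f['z_map'];v,u=np.indices(z.shape)
    p=np.stack([(u-K[0,2])/K[0,0]*z,(v-K[1,2])/K[1,1]*z,z],-1)
    return (p-f['t'])@f['R']
def ray(f,u,v,h):
    K=np.array(f['camera_matrix']);d=f['R'].T@np.linalg.solve(K,[u,v,1.]);c=-f['R'].T@f['t']
    return c+d*(h-c[2])/d[2]
def proj(f,P):
    return cv2.projectPoints(np.array(P,float).reshape(-1,3),np.array(f['rvec'],float),np.array(f['tvec'],float),np.array(f['camera_matrix'],float),None)[0].reshape(-1,2)
E
python3 - <<'E'
from h import *
for n in('top','scene'):
    f=grab(n);cv2.imwrite(f'pics/{n}0.png',f['frame']);print(n,-f['R'].T@f['t'],f['R'][2])
    np.savez(f'{n}0.npz',**{k:np.array(f[k]) for k in f})
print(env.state())
E
```

```text
pics
top [ 5.14694893e+02 -9.10685758e-01  9.83579369e+02] [ 0.09255924 -0.03714091 -0.99501424]
scene [1081.395137    311.92757708  731.60591468] [-0.54110171 -0.3538375  -0.76289447]
{'time_s': 0.1, 'qpos': array([ 7.48858998e+01,  1.83470252e+01,  8.96995371e+01, -2.29422863e-03,
        7.20434507e+01, -1.14494725e+00]), 'qvel': array([-0.01056612, -0.15090486, -0.13010043,  0.02208194,  0.05127188,
       -0.03254511]), 'effort': array([ 1.32236572e-03, -4.13328016e+01, -2.32507485e+01,  7.28450110e-02,
        4.22652788e-02, -4.65893743e-05]), 'ee_pos': array([138.76028464, 557.84946245, 404.01284831]), 'ee_rot': array([-90.00038231,   0.09003868,  76.0315558 ]), 'force': array([ 0.38469186,  1.19828879, -0.40710852]), 'torque': array([0.00559209, 0.02177071, 0.00207908]), 'gripper_width': 91.57726128744177}
```

View pics/top0.png

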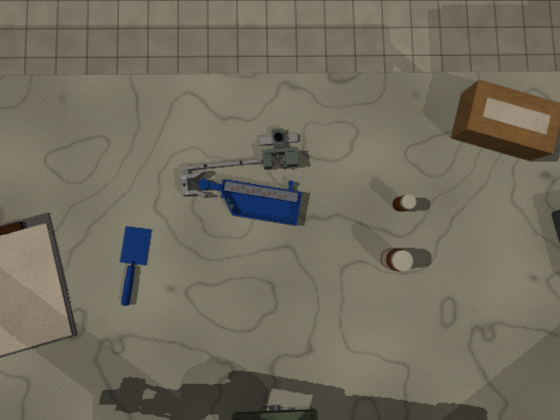

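View pics/scene0.png

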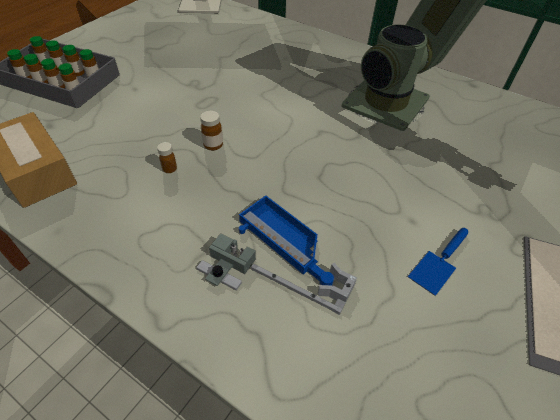

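Run:
```python
from h import *
for n,(a,b,c,d) in (('top',(170,310,120,235)),('scene',(185,365,185,325))):
    f=dict(np.load(f'{n}0.npz'));im=f['frame'];P=cloud(f)
    hsv=cv2.cvtColor(im,cv2.COLOR_BGR2HSV)
    m=((hsv[...,0]>100)&(hsv[...,0]<130)&(hsv[...,1]>150)).astype(np.uint8)
    m[:, :a]=0;m[:,b:]=0;m[:c]=0;m[d:]=0
    q=P[m>0];print(n,len(q),np.percentile(q[:,2],[1,50,90,99]))
    # heights of grey bracket
    s=np.zeros(m.shape,bool);s[c:d,a:b]=True
    g=P[s&(m==0)&(P[...,2]>28)&(P[...,2]<80)];print('high grey',len(g),g.min(0),g.max(0))
    w=P[s&(m>0)&(P[...,2]>20)];r=cv2.minAreaRect(w[:,:2].astype(np.float32));print('wall',r,cv2.boxPoints(r))
    k=5 if n=='top' else 4
    cv2.imwrite(f'pics/{n}1.png',cv2.resize(im[c:d,a:b],None,fx=k,fy=k,interpolation=cv2.INTER_CUBIC))
```

```text
top 1937 [-0.9128073   4.07923744 23.53443184 27.78764887]
high grey 708 [560.19540193 -74.20904951  28.00560345] [781.57046304 218.90276176  39.21002107]
wall ((590.7013549804688, 51.910011291503906), (254.7109375, 147.38430786132812), 87.5634994506836) [[511.66165  -72.19751 ]
 [658.9128   -78.463135]
 [669.7411   176.01753 ]
 [522.4899   182.28316 ]]
scene 2676 [ 1.4672693   8.18155757 25.09666457 27.87152766]
high grey 1061 [627.44294566 -74.6532514   28.00126101] [785.57142801 220.52445937  38.29108765]
wall ((784.894287109375, 155.6621551513672), (631.757080078125, 224.0749053955078), 47.319496154785156) [[ 4.8839337e+02 -6.0322571e-01]
 [ 6.5312103e+02 -1.5250574e+02]
 [ 1.0813953e+03  3.1192755e+02]
 [ 9.1666754e+02  4.6383005e+02]]
```

View pics/top1.png

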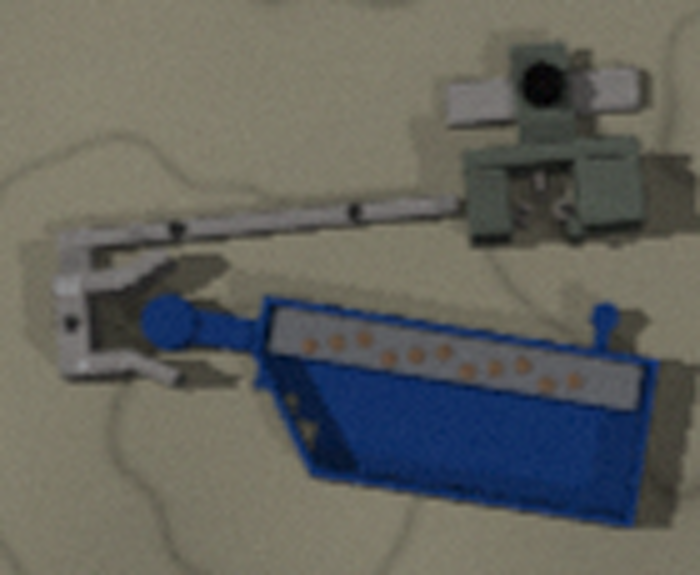

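View pics/scene1.png

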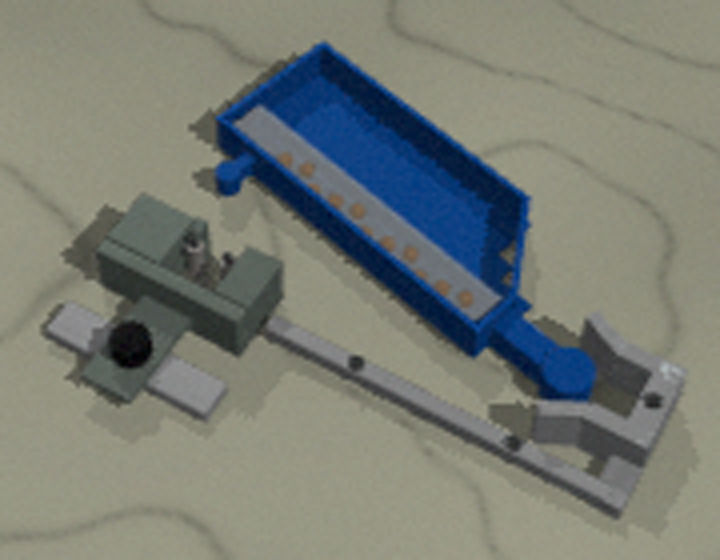

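```bash
cat >> h.py <<'E'
def fit(f,L,off,k):
    # L: local x,y,height,px,py -> yaw, origin
    L=np.array(L,float);W=np.array([ray(f,(a+.5)/k+off[0]-.5,(b+.5)/k+off[1]-.5,h)[:2] for _,_,h,a,b in L])
    A=L[:,:2];a=A-A.mean(0);w=W-W.mean(0)
    th=np.arctan2((a[:,0]*w[:,1]-a[:,1]*w[:,0]).sum(),(a*w).sum());R=np.array([[np.cos(th),-np.sin(th)],[np.sin(th),np.cos(th)]])
    o=W.mean(0)-R@A.mean(0);print('yaw',np.degrees(th),'o',o,'res',np.round(W-(A@R.T+o),1).tolist());return th,o
E
python3 - <<'E'
from h import *
f=dict(np.load('top0.npz'));g=dict(np.load('scene0.npz'))
print('tray top');fit(f,[(0,0,20,170,322),(245,20,26,657,360),(245,-65,26,634,525),(45,20,26,266,298),(84,-65,26,312,475),(215,38,22,606,313)],(170,120),5)
print('tray scene');fit(g,[(0,0,20,567,372),(245,20,26,219,120),(245,-65,26,323,43),(45,20,26,478,330),(84,-65,26,527,197),(215,38,22,230,172)],(185,185),4)
print('dock top');fit(f,[(-14,15.5,30,90,291),(-14,-15.5,30,92,352),(25,28,30,172,263),(25,-28,30,184,373)],(170,120),5)
fit(f,[(-14,0,30,91,321),(177,40,35,470,230),(266,40,35,642,214)],(170,120),5)
print('dock scene');fit(g,[(-14,0,30,632,395),(25,28,30,540,405),(25,-28,30,590,318)],(185,185),4)
print(ray(f,170+178/5,120+230/5,8),ray(f,170+355/5,120+212/5,8),'rail dir')
# heights
P=cloud(f);[print(n,P[v,u].round()) for n,u,v in(('nose',204,184),('cupbase',184,184),('blk',294,158),('blkrail',300,137),('knob',291,182),('knobblack',278,136),('rail',223,164))]
E
```

```text
tray top
yaw -100.18059854010589 o [656.49435657 165.80992399] res [[0.1, -0.8], [-0.9, 1.6], [0.8, 0.3], [-1.4, -1.4], [0.6, 0.2], [0.8, -0.0]]
tray scene
yaw -100.37474531119305 o [659.64407336 167.37187387] res [[1.2, -1.1], [-0.6, 2.1], [1.0, 0.6], [-2.2, -1.6], [0.6, -1.5], [-0.1, 1.5]]
dock top
yaw -86.72873233281018 o [656.32354411 186.19561931] res [[0.3, 1.4], [0.9, 2.2], [-1.1, -0.6], [-0.1, -3.0]]
yaw -88.41116821423287 o [655.43111617 190.69569819] res [[1.3, -2.7], [-2.7, -0.3], [1.4, 3.0]]
dock scene
yaw -86.15358866152557 o [660.05781753 188.64141122] res [[0.6, -1.5], [1.0, 1.1], [-1.5, 0.3]]
[704.34368389 161.87381026   8.        ] [712.06803821  72.29901889   8.        ] rail dir
nose [657. 164.  19.]
cupbase [655. 210.  34.]
blk [715. -61.  36.]
blkrail [779. -81.  -4.]
knob [658. -53.  19.]
knobblack [774. -23.  29.]
rail [708. 118.  10.]
```

Call:
carry_out(increments=[[[0, 0, 0], [-27, 0, -30], 1], [[0, 0, 0], [-54, 0, -60], 1], [[0, 0, 0], [-81, 0, -89], 1], [[0, 0, 0], [-108, 0, -119], 1], [[0, 0, 0], [-135, 0, -149], 1], [[0, 0, 0], [-162, 0, -178], 1], [[0, 0, 0], [-189, 0, -208], 1], [[0, 0, 0], [-216, 0, -238], 1], [[0, 0, 0], [-243, 0, -267], 1], [[0, 0, 0], [-270, 0, -297], 1]], force=20)

```text
time_s: 0.93
ee_pos: [362.2, 222.4, 404.6]
ee_rot: [-90.0, -0.0, 76.0]
force: [1.3, 0.3, -0.4]
gripper_width: 26.9
```

Call:
carry_out(increments=[[[0, -0.02, 0], [-27, 0, -30], 1], [[0, -0.04, 0], [-54, 10, -60], 1], [[0, -0.066, 0], [-81, 20, -89], 1], [[0, -0.066, 0], [-108, 30, -119], 1], [[0, -0.066, 0], [-135, 50, -149], 1], [[0, -0.066, 0], [-162, 70, -178], 1], [[0, -0.066, 0], [-189, 90, -208], 1], [[0, -0.066, 0], [-216, 110, -238], 1], [[0, -0.066, 0], [-243, 130, -267], 1], [[0, -0.066, 0], [-270, 150, -297], 1]])

```text
time_s: 1.77
ee_pos: [575.9, -97.1, 261.8]
ee_rot: [-89.9, -0.0, 79.8]
force: [1.4, 0.2, 0.6]
gripper_width: 0.4
```

Call:
carry_out(increments=[[[0, 0, 0], [0, 0, 0], 1], [[0, 0, 0], [0, 0, 0], 1], [[0, 0, 0], [0, 0, 0], 1]])

```text
time_s: 2.02
ee_pos: [575.1, -95.2, 262.8]
ee_rot: [-89.9, -0.0, 79.8]
force: [0.5, -0.1, 0.3]
gripper_width: 0.3
```

Call:
carry_out(increments=[[[0, 0, 0], [-4, 5, -11], 1], [[0, 0, 0], [-4, 20, -11], 1], [[0, 0, 0], [-4, 36, -11], 1], [[0, 0, 0], [-4, 50, -11], 1], [[0, 0, 0], [-4, 60, -11], 1], [[0, 0, 0], [-4, 65, -11], 1], [[0, 0, 0], [-4, 65, -11], 1], [[0, 0, 0], [-4, 65, -11], 1]])

```text
time_s: 2.68
ee_pos: [585.8, -100.9, 198.7]
ee_rot: [-90.1, -0.0, 79.8]
force: [-0.5, 0.2, 0.7]
gripper_width: 0.4
```

Run:
```python
from h import *
f=grab('scene');cv2.imwrite('pics/s2.png',cv2.resize(f['frame'][170:320,170:370],None,fx=4,fy=4,interpolation=cv2.INTER_CUBIC))
s=env.state();print(s['time_s'],s['ee_pos'],s['force'])
```

```text
2.7333 [ 585.96097416 -101.015779    198.97590063] [-0.53429102 -0.5199317  -0.7173193 ]
```

View pics/s2.png

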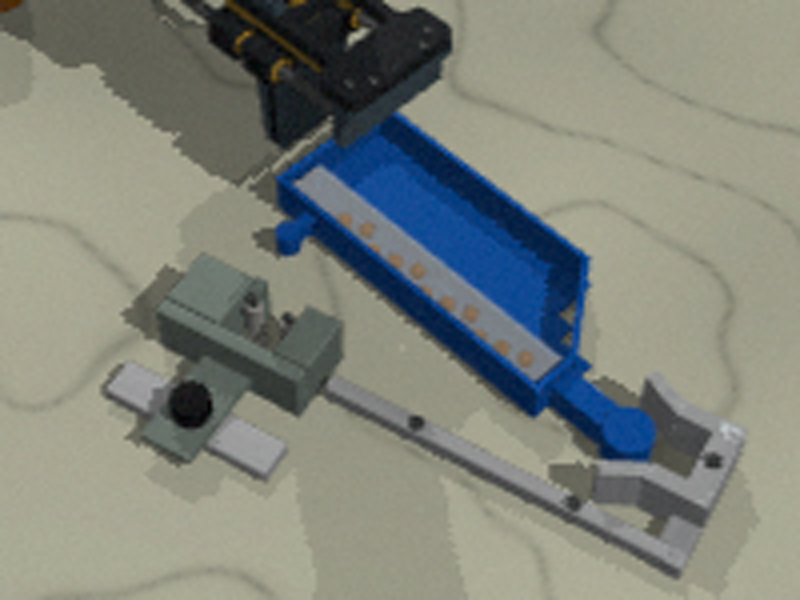

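Call:
carry_out(increments=[[[0, 0, 0], [4, 0, 0], 1], [[0, 0, 0], [8, 0, 0], 1], [[0, 0, 0], [11, 0, 0], 1], [[0, 0, 0], [13, 0, 0], 1], [[0, 0, 0], [14, 0, 0], 1], [[0, 0, 0], [15, 0, 0], 1], [[0, 0, 0], [16, 0, 0], 1], [[0, 0, 0], [17, 0, 0], 1], [[0, 0, 0], [18, 0, 0], 1], [[0, 0, 0], [19, 0, 0], 1]])

```text
time_s: 3.57
ee_pos: [588.9, -82.5, 198.1]
ee_rot: [-90.0, -0.0, 79.8]
force: [-0.2, 1.0, 0.2]
gripper_width: 0.6
```

Call:
carry_out(increments=[[[0, 0, 0], [1, 0, 0.25], 1], [[0, 0, 0], [2, 0, 0.5], 1], [[0, 0, 0], [3, 0, 0.75], 1], [[0, 0, 0], [4, 0, 1], 1], [[0, 0, 0], [5, 0, 1.25], 1], [[0, 0, 0], [6, 0, 1.5], 1]])

```text
time_s: 4.07
ee_pos: [588.5, -76.3, 198.1]
ee_rot: [-90.0, 0.0, 79.8]
force: [-1.0, -1.3, -0.8]
gripper_width: 0.3
```

Call:
carry_out(increments=[[[0, 0, 0], [1, 0, 0.25], 1], [[0, 0, 0], [2, 0, 0.5], 1], [[0, 0, 0], [3, 0, 0.75], 1], [[0, 0, 0], [4, 0, 1], 1], [[0, 0, 0], [5, 0, 1.25], 1], [[0, 0, 0], [6, 0, 1.5], 1], [[0, 0, 0], [6, 0, 1.5], 1], [[0, 0, 0], [6, 0, 1.5], 1]])

```text
time_s: 4.73
ee_pos: [588.1, -70.0, 198.1]
ee_rot: [-90.0, -0.0, 79.8]
force: [0.1, -1.5, 0.6]
gripper_width: 0.3
```

Call:
carry_out(increments=[[[0, 0, 0], [1, 0, 0.25], 1], [[0, 0, 0], [2, 0, 0.5], 1], [[0, 0, 0], [3, 0, 0.75], 1], [[0, 0, 0], [3, 0, 0.75], 1]])

```text
time_s: 5.07
ee_pos: [587.9, -66.9, 198.2]
ee_rot: [-90.0, -0.0, 79.8]
force: [1.0, -1.2, -0.7]
gripper_width: 0.3
```

```bash
cat >> h.py <<'E'
def nose(n):
    # centroid of blue disc top near cup, by template of world-x extent
    f=grab(n);hsv=cv2.cvtColor(f['frame'],cv2.COLOR_BGR2HSV)
    return f
E
python3 - <<'E'
from h import *
f=grab('top');cv2.imwrite('pics/t3.png',cv2.resize(f['frame'][120:235,170:310],None,fx=5,fy=5,interpolation=cv2.INTER_CUBIC))
s=env.state();print(s['time_s'],s['ee_pos'],s['force'])
E
```

```text
5.1167 [587.8625006  -66.92588614 198.17905661] [ 0.05194711 -1.6108765  -0.81131968]
```

View pics/t3.png

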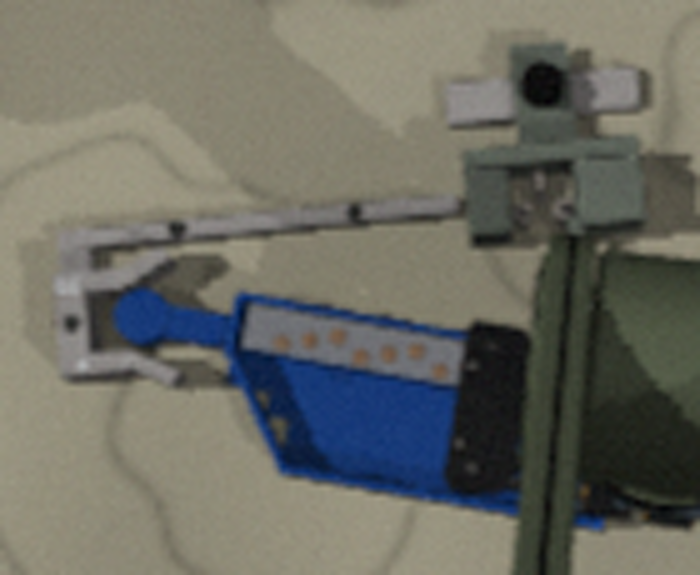

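Call:
carry_out(increments=[[[0, 0, 0], [0.7, 0, 0.1], 1], [[0, 0, 0], [1.4, 0, 0.2], 1], [[0, 0, 0], [2.1, 0, 0.3], 1], [[0, 0, 0], [2.8, 0, 0.4], 1], [[0, 0, 0], [3.5, 0, 0.5], 1], [[0, 0, 0], [4.2, 0, 0.6], 1], [[0, 0, 0], [5, 0, 0.8], 1], [[0, 0, 0], [5, 0, 0.8], 1]])

```text
time_s: 5.78
ee_pos: [588.0, -61.8, 198.2]
ee_rot: [-90.0, -0.0, 79.8]
force: [0.2, -0.5, -0.5]
gripper_width: 0.5
```

Call:
carry_out(increments=[[[0, 0, 0], [0.5, 0, 0.1], 1], [[0, 0, 0], [1, 0, 0.2], 1], [[0, 0, 0], [1.5, 0, 0.3], 1], [[0, 0, 0], [2, 0, 0.4], 1], [[0, 0, 0], [2, 0, 0.4], 1]])

```text
time_s: 6.2
ee_pos: [587.9, -59.9, 198.2]
ee_rot: [-90.0, -0.0, 79.8]
force: [0.1, -1.8, -1.0]
gripper_width: 0.5
```

Call:
carry_out(increments=[[[0, 0, 0], [0.4, 0, 0.1], 1], [[0, 0, 0], [0.8, 0, 0.1], 1], [[0, 0, 0], [1.2, 0, 0.2], 1], [[0, 0, 0], [1.6, 0, 0.3], 1], [[0, 0, 0], [2, 0, 0.4], 1], [[0, 0, 0], [2, 0, 0.4], 1]])

```text
time_s: 6.7
ee_pos: [587.9, -57.8, 198.1]
ee_rot: [-90.0, -0.0, 79.8]
force: [-0.5, -1.3, 0.1]
gripper_width: 0.5
```

Call:
carry_out(increments=[[[0, 0, 0], [0.4, 0, 0], 1], [[0, 0, 0], [0.8, 0, 0], 1], [[0, 0, 0], [1, 0, 0], 1], [[0, 0, 0], [1, 0, 0], 1]])

```text
time_s: 7.03
ee_pos: [588.0, -57.0, 198.2]
ee_rot: [-90.0, 0.0, 79.8]
force: [-0.2, -3.3, 0.8]
gripper_width: 0.2
```

Call:
carry_out(increments=[[[0, 0, 0], [0.3, 0, 0], 1], [[0, 0, 0], [0.5, 0, 0], 1], [[0, 0, 0], [0.5, 0, 0], 1]])

```text
time_s: 7.28
ee_pos: [588.1, -56.8, 198.1]
ee_rot: [-90.0, 0.0, 79.8]
force: [-0.1, -4.7, -0.1]
gripper_width: 0.2
```

Call:
carry_out(increments=[[[0, 0, 0], [0.3, 0, 0], 1], [[0, 0, 0], [0.5, 0, 0], 1], [[0, 0, 0], [0.5, 0, 0], 1]])

```text
time_s: 7.53
ee_pos: [588.1, -56.7, 198.1]
ee_rot: [-90.0, 0.1, 79.8]
force: [-1.3, -6.8, 0.2]
gripper_width: 0.1
```

Run:
```python
from h import *
f=grab('top');cv2.imwrite('pics/t4.png',cv2.resize(f['frame'][120:235,170:310],None,fx=5,fy=5,interpolation=cv2.INTER_CUBIC))
s=env.state();print(s['time_s'],s['ee_pos'],s['force'])
```

```text
7.5833 [588.07985867 -56.67529417 198.14811577] [-0.99768496 -6.3044861   0.06450744]
```

View pics/t4.png

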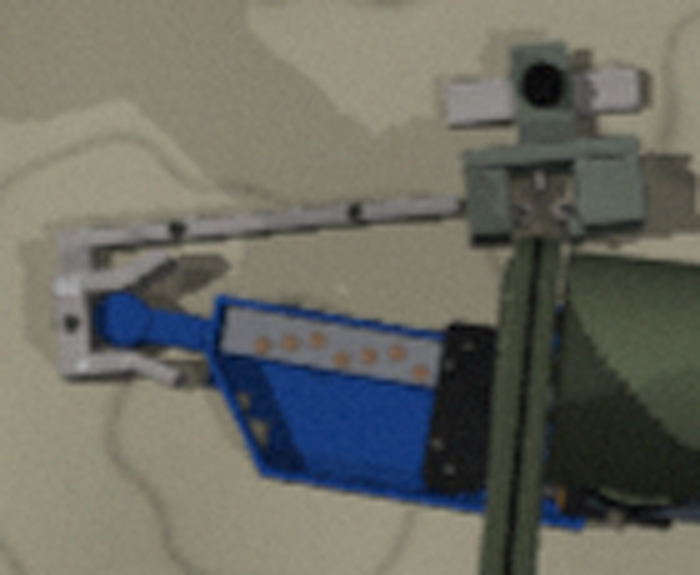

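Call:
carry_out(increments=[[[0, 0, 0], [-3, 0, 0], 1], [[0, 0, 0], [-10, 0, 0], 1], [[0, 0, 0], [-20, -10, 0], 1], [[0, 0, 0], [-20, -40, 0], 1], [[0, 0, 0], [-15, -60, 15], 1], [[0, -0.08, 0], [0, -60, 40], 1], [[0, -0.16, 0], [20, -60, 60], 1], [[0, -0.25, 0], [30, -60, 70], 1], [[0, -0.25, 0], [30, -60, 70], 1], [[0, -0.25, 0], [30, -60, 70], 1]])

```text
time_s: 8.42
ee_pos: [524.6, -14.1, 259.1]
ee_rot: [-90.1, 0.0, 94.1]
force: [0.7, -0.6, -0.5]
gripper_width: 0.8
```

Run:
```python
from h import *
f=grab('scene');cv2.imwrite('pics/s5.png',cv2.resize(f['frame'][170:320,185:365],None,fx=4,fy=4,interpolation=cv2.INTER_CUBIC))
np.savez('scene5.npz',**{k:np.array(f[k]) for k in f})
s=env.state();print(s['time_s'],s['ee_pos'],s['ee_rot'],s['force'])
```

```text
8.4667 [525.1937837  -14.46728552 258.97787123] [-9.01224464e+01  1.07492718e-02  9.40517529e+01] [ 0.81687133  0.13221539 -0.31996269]
```

View pics/s5.png

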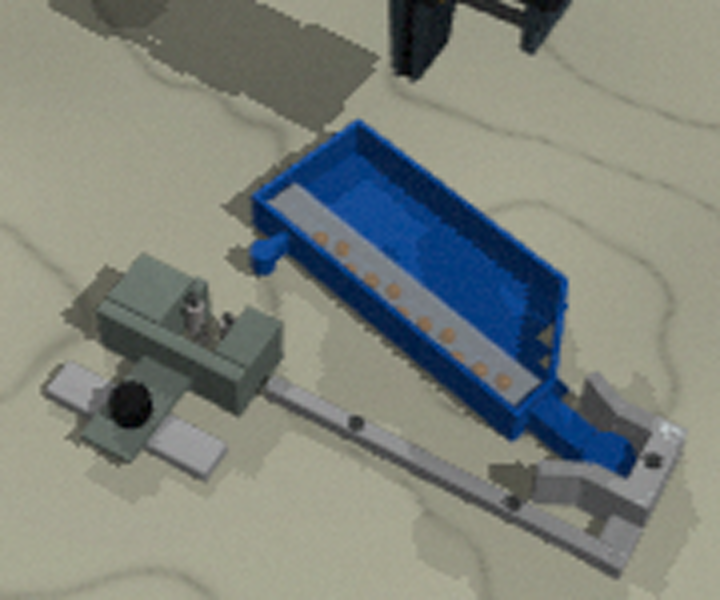

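Run:
```python
from h import *
g=dict(np.load('scene5.npz'))
fit(g,[(245,20,26,254,197),(245,-65,26,360,121),(45,20,26,516,409),(84,-65,26,567,278),(215,38,22,265,243)],(185,170),4)
```

```text
yaw -100.95503592392917 o [659.24245918 190.43495134] res [[0.8, 2.3], [2.9, 2.3], [-2.8, -2.8], [1.5, -0.4], [-2.4, -1.3]]
```

Call:
carry_out(increments=[[[0, 0, 0], [0, 20, 0], 1], [[0, 0, 0], [0, 40, 0], 1], [[0, 0, 0], [0, 55, 0], 1], [[0, 0, 0], [0, 61, 0], 1], [[0, 0, 0], [0, 61, 0], 1]])

```text
time_s: 8.88
ee_pos: [524.9, -14.8, 195.9]
ee_rot: [-89.9, -0.0, 94.0]
force: [0.2, -0.1, 0.4]
gripper_width: 0.6
```

Call:
carry_out(increments=[[[0, 0, 0], [0, 0, -3], 1], [[0, 0, 0], [0, 0, -6], 1], [[0, 0, 0], [0, 0, -9], 1], [[0, 0, 0], [0, 0, -11], 1], [[0, 0, 0], [0, 0, -13], 1], [[0, 0, 0], [0, 0, -15], 1], [[0, 0, 0], [-0.5, 0, -17], 1], [[0, 0, 0], [-1, 0, -19], 1], [[0, 0, 0], [-1.5, 0, -21], 1], [[0, 0, 0], [-2, 0, -23], 1]])

```text
time_s: 9.72
ee_pos: [547.9, -14.4, 197.1]
ee_rot: [-90.0, -0.0, 94.1]
force: [-1.1, -0.9, -0.3]
gripper_width: 0.6
```

Call:
carry_out(increments=[[[0, 0, 0], [-0.5, 0, -1.5], 1], [[0, 0, 0], [-1, 0, -3], 1], [[0, 0, 0], [-1.5, 0, -4.5], 1], [[0, 0, 0], [-2, 0, -6], 1], [[0, 0, 0], [-2.5, 0, -7.5], 1], [[0, 0, 0], [-3, 0, -9], 1], [[0, 0, 0], [-3, 0, -10], 1], [[0, 0, 0], [-3, 0, -10], 1]])

```text
time_s: 10.38
ee_pos: [558.2, -16.7, 197.2]
ee_rot: [-90.0, -0.0, 94.1]
force: [-1.2, 0.5, 0.0]
gripper_width: 0.2
```

Run:
```python
from h import *
f=grab('top');cv2.imwrite('pics/t6.png',cv2.resize(f['frame'][120:235,170:310],None,fx=5,fy=5,interpolation=cv2.INTER_CUBIC))
s=env.state();print(s['time_s'],s['ee_pos'],s['force'])
```

```text
10.4333 [558.20276078 -16.63210709 197.22495927] [ 0.3883179   0.32471573 -1.53279799]
```

View pics/t6.png

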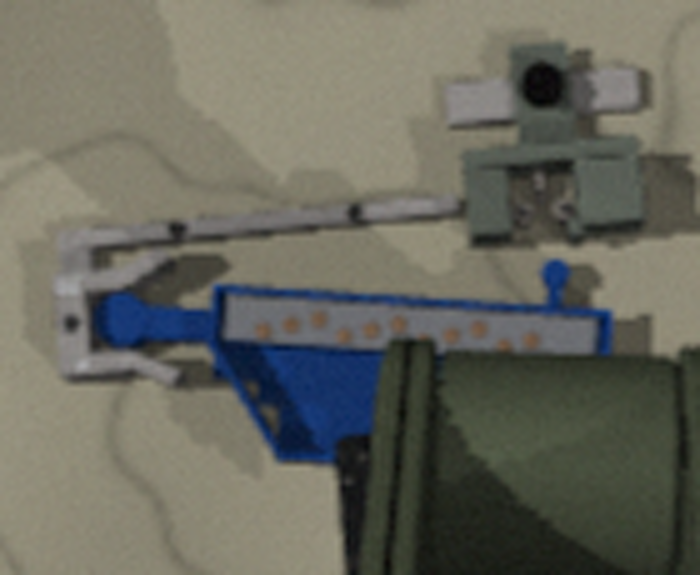

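Call:
carry_out(increments=[[[0, 0, 0], [-0.4, 0, -1.5], 1], [[0, 0, 0], [-0.8, 0, -3], 1], [[0, 0, 0], [-1.2, 0, -4.5], 1], [[0, 0, 0], [-1.6, 0, -6], 1], [[0, 0, 0], [-2, 0, -7.5], 1], [[0, 0, 0], [-2.4, 0, -9], 1], [[0, 0, 0], [-2.8, 0, -10.5], 1], [[0, 0, 0], [-3, 0, -12], 1], [[0, 0, 0], [-3, 0, -13], 1], [[0, 0, 0], [-3, 0, -13], 1]])

```text
time_s: 11.27
ee_pos: [571.5, -18.7, 197.2]
ee_rot: [-90.0, -0.0, 94.1]
force: [-0.3, -0.8, -0.8]
gripper_width: 0.2
```

Call:
carry_out(increments=[[[0, 0, 0], [-0.2, 0, -0.8], 1], [[0, 0, 0], [-0.3, 0, -1.6], 1], [[0, 0, 0], [-0.5, 0, -2.4], 1], [[0, 0, 0], [-0.7, 0, -3.2], 1], [[0, 0, 0], [-0.8, 0, -4], 1], [[0, 0, 0], [-0.8, 0, -4], 1]])

```text
time_s: 11.77
ee_pos: [575.4, -19.3, 197.2]
ee_rot: [-90.0, -0.0, 94.1]
force: [-1.5, -0.7, -0.4]
gripper_width: 0.4
```

Call:
carry_out(increments=[[[0, 0, 0], [-0.2, 0, -0.6], 1], [[0, 0, 0], [-0.3, 0, -1.2], 1], [[0, 0, 0], [-0.4, 0, -1.8], 1], [[0, 0, 0], [-0.5, 0, -2.4], 1], [[0, 0, 0], [-0.6, 0, -3], 1], [[0, 0, 0], [-0.6, 0, -3], 1]])

```text
time_s: 12.27
ee_pos: [578.4, -19.6, 197.2]
ee_rot: [-90.0, -0.0, 94.1]
force: [-1.0, -0.5, -0.8]
gripper_width: 0.2
```

Call:
carry_out(increments=[[[0, 0, 0], [0, 0, -0.4], 1], [[0, 0, 0], [0, 0, -0.8], 1], [[0, 0, 0], [-0.1, 0, -1.2], 1], [[0, 0, 0], [-0.2, 0, -1.6], 1], [[0, 0, 0], [-0.3, 0, -2], 1], [[0, 0, 0], [-0.3, 0, -2], 1]])

```text
time_s: 12.77
ee_pos: [580.3, -19.7, 197.2]
ee_rot: [-90.0, -0.0, 94.1]
force: [-0.9, -0.7, -0.1]
gripper_width: 0.3
```

Call:
carry_out(increments=[[[0, 0, 0], [0, 0, -0.4], 1], [[0, 0, 0], [0, 0, -0.8], 1], [[0, 0, 0], [-0.1, 0, -1.2], 1], [[0, 0, 0], [-0.2, 0, -1.6], 1], [[0, 0, 0], [-0.3, 0, -2], 1], [[0, 0, 0], [-0.3, 0, -2], 1]])

```text
time_s: 13.27
ee_pos: [581.6, -19.9, 197.2]
ee_rot: [-89.9, -0.0, 94.1]
force: [-4.5, -0.0, 3.3]
gripper_width: 0.5
```

Call:
carry_out(increments=[[[0, 0, 0], [0, 0, -0.4], 1], [[0, 0, 0], [0, 0, -0.8], 1], [[0, 0, 0], [-0.1, 0, -1.2], 1], [[0, 0, 0], [-0.2, 0, -1.5], 1], [[0, 0, 0], [-0.2, 0, -1.5], 1]])

```text
time_s: 13.68
ee_pos: [582.5, -20.0, 197.1]
ee_rot: [-89.7, -0.0, 94.1]
force: [-8.0, -0.6, 5.9]
gripper_width: 0.3
```

Run:
```python
from h import *
a=grab('scene')['frame'][200:310,195:365];b=grab('top')['frame'][130:220,180:310]
a=cv2.resize(a,(624,404),interpolation=cv2.INTER_CUBIC);b=cv2.resize(b,None,fx=4.8,fy=4.8,interpolation=cv2.INTER_CUBIC)
cv2.imwrite('pics/t7a.png',a);cv2.imwrite('pics/t7.png',cv2.resize(np.vstack([a[:300,:624],b[:300,:624]]),(624,600)))
s=env.state();print(s['time_s'],s['ee_pos'],s['force'],s['torque'])
```

```text
13.7833 [582.44695263 -19.93907547 197.13367794] [-6.61173794 -0.5956023   5.07844766] [-0.20470478  1.15274687 -0.06294298]
```

View pics/t7.png

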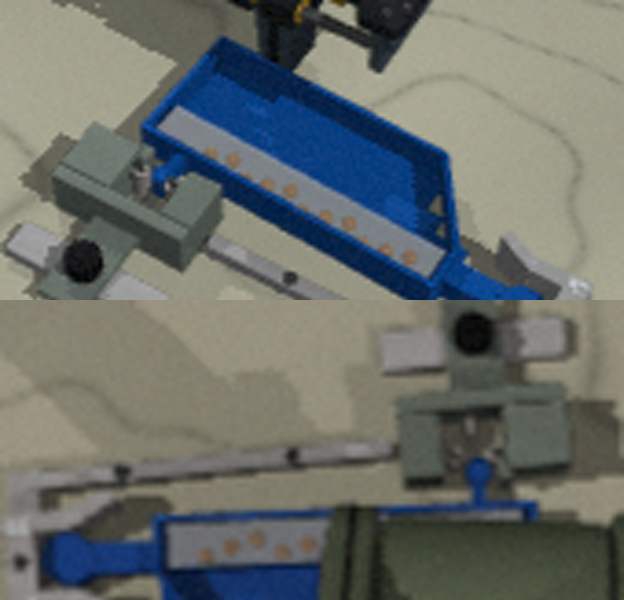

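Call:
carry_out(increments=[[[0, 0, 0], [0, 0, -0.3], 1], [[0, 0, 0], [0, 0, -0.6], 1], [[0, 0, 0], [0, 0, -0.6], 1]])

```text
time_s: 14.03
ee_pos: [583.0, -20.0, 197.1]
ee_rot: [-89.7, -0.0, 94.1]
force: [-8.1, -1.6, 4.8]
gripper_width: 0.7
```

Call:
carry_out(increments=[[[0, 0, 0], [0, 0, -0.3], 1], [[0, 0, 0], [0, 0, -0.6], 1], [[0, 0, 0], [0, 0, -0.6], 1]])

```text
time_s: 14.28
ee_pos: [583.7, -20.1, 197.1]
ee_rot: [-89.8, -0.0, 94.1]
force: [-7.0, -2.1, 5.4]
gripper_width: 0.5
```

Call:
carry_out(increments=[[[0, 0, 0], [0, 0, -0.3], 1], [[0, 0, 0], [0, 0, -0.6], 1], [[0, 0, 0], [0, 0, -0.6], 1]])

```text
time_s: 14.53
ee_pos: [584.4, -20.3, 197.1]
ee_rot: [-89.8, 0.0, 94.1]
force: [-7.5, -2.9, 4.2]
gripper_width: 0.6
```

Call:
carry_out(increments=[[[0, 0, 0], [-0.1, 0, -0.3], 1], [[0, 0, 0], [-0.2, 0, -0.6], 1], [[0, 0, 0], [-0.2, 0, -0.6], 1]])

```text
time_s: 14.78
ee_pos: [585.2, -20.5, 197.1]
ee_rot: [-89.8, 0.0, 94.2]
force: [-5.3, -2.7, 3.9]
gripper_width: 0.8
```

Call:
carry_out(increments=[[[0, 0, 0], [-0.1, 0, -0.3], 1], [[0, 0, 0], [-0.2, 0, -0.6], 1], [[0, 0, 0], [-0.2, 0, -0.6], 1]])

```text
time_s: 15.03
ee_pos: [586.3, -20.6, 197.0]
ee_rot: [-89.9, 0.0, 94.1]
force: [-2.9, -2.3, -0.2]
gripper_width: 0.5
```

Resistance is falling; the knob is going through. Feel for the hard stop now.

Call:
carry_out(increments=[[[0, 0, 0], [0, 0, -0.3], 1], [[0, 0, 0], [0, 0, -0.6], 1], [[0, 0, 0], [0, 0, -0.6], 1]])

```text
time_s: 15.28
ee_pos: [586.9, -20.4, 197.0]
ee_rot: [-89.9, 0.0, 94.1]
force: [-4.6, -3.1, 0.9]
gripper_width: 0.4
```

Call:
carry_out(increments=[[[0, 0, 0], [0, 0, -0.3], 1], [[0, 0, 0], [0, 0, -0.5], 1], [[0, 0, 0], [0, 0, -0.5], 1]])

```text
time_s: 15.53
ee_pos: [587.2, -20.4, 197.0]
ee_rot: [-89.9, 0.0, 94.2]
force: [-5.3, -4.0, 2.0]
gripper_width: 0.6
```

Call:
carry_out(increments=[[[0, 0, 0], [0, 0, -0.3], 1], [[0, 0, 0], [0, 0, -0.5], 1], [[0, 0, 0], [0, 0, -0.5], 1]])

```text
time_s: 15.78
ee_pos: [588.3, -20.2, 197.0]
ee_rot: [-90.0, 0.0, 94.1]
force: [-3.3, -2.4, -0.9]
gripper_width: 0.3
```

Run:
```python
from h import *
a=grab('scene')['frame'][200:310,195:365];b=grab('top')['frame'][130:220,180:310]
a=cv2.resize(a,(624,404),interpolation=cv2.INTER_CUBIC);b=cv2.resize(b,None,fx=4.8,fy=4.8,interpolation=cv2.INTER_CUBIC)
cv2.imwrite('pics/t8.png',np.vstack([a[:300,:624],b[:300,:624]]))
s=env.state();print(s['time_s'],s['ee_pos'],s['force'],s['torque'])
```

```text
15.8833 [588.39287915 -20.10054796 196.97452065] [-2.12054086 -2.34793443 -0.51179427] [-0.31512226  0.49227127 -0.08166742]
```

View pics/t8.png

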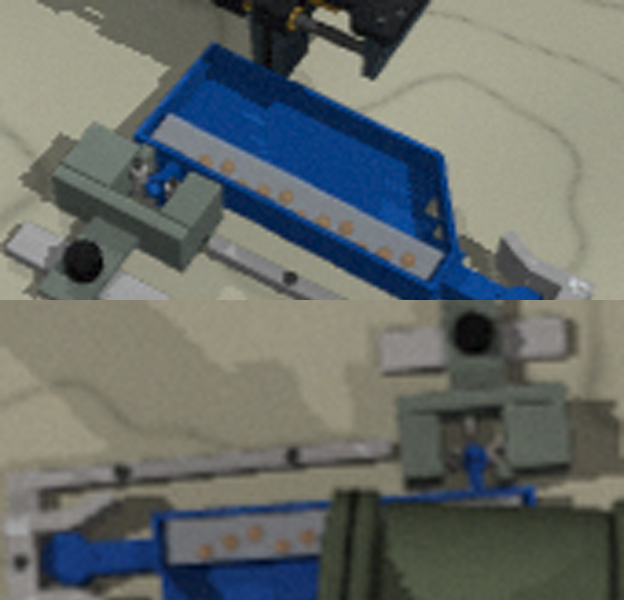

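Call:
carry_out(increments=[[[0, 0, 0], [0, 0, -0.3], 1], [[0, 0, 0], [0, 0, -0.6], 1], [[0, 0, 0], [0, 0, -0.6], 1]])

```text
time_s: 16.13
ee_pos: [589.4, -19.9, 197.2]
ee_rot: [-90.1, -0.0, 94.1]
force: [-1.7, -0.8, -0.8]
gripper_width: 0.9
```

Call:
carry_out(increments=[[[0, 0, 0], [0, 0, -0.3], 1], [[0, 0, 0], [0, 0, -0.5], 1], [[0, 0, 0], [0, 0, -0.5], 1]])

```text
time_s: 16.38
ee_pos: [589.8, -19.8, 197.3]
ee_rot: [-90.1, -0.0, 94.1]
force: [-0.6, -1.0, -0.7]
gripper_width: 0.4
```

Call:
carry_out(increments=[[[0, 0, 0], [0, 0, -0.3], 1], [[0, 0, 0], [0, 0, -0.5], 1], [[0, 0, 0], [0, 0, -0.5], 1]])

```text
time_s: 16.63
ee_pos: [590.0, -19.9, 197.3]
ee_rot: [-90.0, -0.0, 94.1]
force: [-1.6, -0.4, -0.4]
gripper_width: 0.5
```

Call:
carry_out(increments=[[[0, 0, 0], [0, 0, -0.3], 1], [[0, 0, 0], [0, 0, -0.5], 1], [[0, 0, 0], [0, 0, -0.5], 1]])

```text
time_s: 16.88
ee_pos: [590.5, -19.9, 197.3]
ee_rot: [-90.0, -0.0, 94.1]
force: [-1.8, -0.4, 1.7]
gripper_width: 0.5
```

Call:
carry_out(increments=[[[0, 0, 0], [0, 0, -0.3], 1], [[0, 0, 0], [0, 0, -0.5], 1], [[0, 0, 0], [0, 0, -0.5], 1]])

```text
time_s: 17.13
ee_pos: [591.2, -20.0, 197.2]
ee_rot: [-90.0, 0.0, 94.1]
force: [-2.0, -1.6, 1.0]
gripper_width: 0.7
```

Call:
carry_out(increments=[[[0, 0, 0], [0, 0, -0.3], 1], [[0, 0, 0], [0, 0, -0.5], 1], [[0, 0, 0], [0, 0, -0.5], 1]])

```text
time_s: 17.38
ee_pos: [591.8, -19.8, 197.2]
ee_rot: [-90.1, -0.0, 94.1]
force: [0.0, -0.1, 0.1]
gripper_width: 0.7
```

Call:
carry_out(increments=[[[0, 0, 0], [0, 0, -0.3], 1], [[0, 0, 0], [0, 0, -0.6], 1], [[0, 0, 0], [0, 0, -0.6], 1]])

```text
time_s: 17.63
ee_pos: [592.2, -19.7, 197.2]
ee_rot: [-90.0, -0.0, 94.1]
force: [-0.3, -0.2, -0.1]
gripper_width: 0.2
```

Call:
carry_out(increments=[[[0, 0, 0], [0, 0, -0.3], 1], [[0, 0, 0], [0, 0, -0.6], 1], [[0, 0, 0], [0, 0, -0.6], 1]])

```text
time_s: 17.88
ee_pos: [592.4, -19.7, 197.2]
ee_rot: [-90.0, -0.0, 94.1]
force: [-2.4, -0.4, 1.7]
gripper_width: 0.3
```

Run:
```python
from h import *
a=grab('scene')['frame'][200:310,195:365];b=grab('top')['frame'][130:220,180:310]
a=cv2.resize(a,(624,404),interpolation=cv2.INTER_CUBIC);b=cv2.resize(b,None,fx=4.8,fy=4.8,interpolation=cv2.INTER_CUBIC)
cv2.imwrite('pics/t9.png',np.vstack([a[:300,:624],b[:300,:624]]))
s=env.state();print(s['time_s'],s['ee_pos'],s['force'],s['torque'])
```

```text
17.9833 [592.38783142 -19.74798102 197.16309908] [-2.40370461 -0.19165917  0.87460859] [-0.04344839  0.33420341  0.00170544]
```

View pics/t9.png

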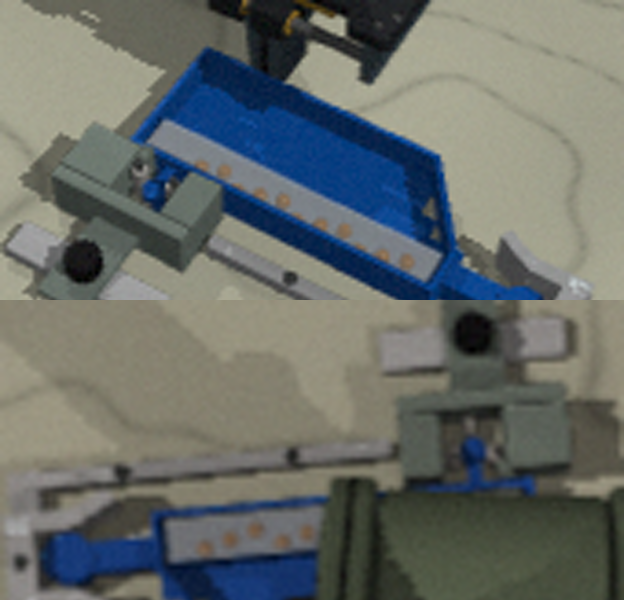

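Call:
carry_out(increments=[[[0, 0, 0], [0, 0, -0.3], 1], [[0, 0, 0], [0, 0, -0.6], 1], [[0, 0, 0], [0, 0, -0.6], 1]])

```text
time_s: 18.23
ee_pos: [592.7, -19.7, 197.1]
ee_rot: [-89.9, -0.0, 94.1]
force: [-6.1, -0.5, 4.0]
gripper_width: 0.4
```

Call:
carry_out(increments=[[[0, 0, 0], [0, 0, -0.3], 1], [[0, 0, 0], [0, 0, -0.5], 1], [[0, 0, 0], [0, 0, -0.5], 1]])

```text
time_s: 18.48
ee_pos: [592.9, -19.7, 197.1]
ee_rot: [-89.8, -0.0, 94.1]
force: [-5.8, -0.4, 4.5]
gripper_width: 0.7
```

Call:
carry_out(increments=[[[0, 0, 0], [0, 0, -0.3], 1], [[0, 0, 0], [0, 0, -0.4], 1], [[0, 0, 0], [0, 0, -0.4], 1], [[0, 0, 0], [0, 0, -0.4], 1]])

```text
time_s: 18.82
ee_pos: [593.0, -19.7, 197.1]
ee_rot: [-89.8, -0.0, 94.1]
force: [-6.3, -0.6, 5.9]
gripper_width: 0.5
```

Hard stop at ~7 N. Back off gently, lift, check.

Call:
carry_out(increments=[[[0, 0, 0], [0, 0, 0.7], 1], [[0, 0, 0], [0, 0, 1.5], 1], [[0, 0, 0], [0, 0, 3], 1], [[0, 0, 0], [0, 0, 8], 1], [[0, 0, 0], [0, 0, 20], 1], [[0, 0, 0], [0, 0, 45], 1], [[0, 0, 0], [0, -30, 80], 1], [[0, 0, 0], [0, -65, 110], 1], [[0, 0, 0], [0, -80, 130], 1], [[0, 0, 0], [0, -80, 130], 1]])

```text
time_s: 19.65
ee_pos: [461.6, -29.2, 280.7]
ee_rot: [-90.3, 0.0, 94.1]
force: [-0.5, 0.6, 0.2]
gripper_width: 0.4
```

Run:
```python
from h import *
a=grab('scene');g=a;a=a['frame'][200:310,195:365];t=grab('top');b=t['frame'][130:220,180:310]
a=cv2.resize(a,(624,404),interpolation=cv2.INTER_CUBIC);b=cv2.resize(b,None,fx=4.8,fy=4.8,interpolation=cv2.INTER_CUBIC)
cv2.imwrite('pics/t10.png',np.vstack([a[:300,:624],b[:300,:624]]))
np.savez('top10.npz',**{k:np.array(t[k]) for k in t})
s=env.state();print(s['time_s'],s['ee_pos'],s['force'])
```

```text
19.75 [464.5878934  -29.11537396 278.34317067] [ 0.50847197 -0.217667   -0.65805588]
```

Run:
```python
from h import *
def blue(im):
    h=cv2.cvtColor(im,cv2.COLOR_BGR2HSV);return ((h[...,0]>100)&(h[...,0]<130)&(h[...,1]>150)).astype(np.uint8)
p9=cv2.imread('pics/t9.png');p10=cv2.imread('pics/t10.png')
for n,(a,b,c,d) in {'top knob':(455,500,420,478),'top nose':(40,100,520,590),'sc knob':(140,200,165,210),'top wall':(180,300,480,530)}.items():
    o=[]
    for p in (p9,p10):
        y,x=np.nonzero(blue(p)[c:d,a:b]);o.append((len(x),round(x.mean()+a,1),round(y.mean()+c,1),y.min()+c))
    print(n,o)
f=dict(np.load('top10.npz'));m=blue(f['frame']);m[:, :185]=0;m[:,310:]=0;m[:120]=0;m[240:]=0
P=cloud(f);q=P[(m>0)&(P[...,2]>22)&(P[...,2]<30)]
# +y long wall line: wall-top points at extreme world x per y bin
E=[]
for y in range(-35,140,8):
    s=q[(q[:,1]>y)&(q[:,1]<y+8)&(abs(q[:,2]-26)<4)]
    if len(s)>2:E.append((y+4,s[:,0].min(),s[:,0].max()))
E=np.array(E);print(E.round(0).tolist())
for k in(1,2):
    L=cv2.fitLine(E[:,[0,k]].astype(np.float32),cv2.DIST_HUBER,0,.01,.01).ravel();print('wall yaw',-90-np.degrees(np.arctan(L[1]/L[0])))
```

```text
top knob [(617, np.float64(473.3), np.float64(456.3), np.int64(439)), (623, np.float64(473.3), np.float64(456.2), np.int64(439))]
top nose [(2376, np.float64(71.5), np.float64(558.8), np.int64(533)), (2358, np.float64(71.5), np.float64(558.5), np.int64(533))]
sc knob [(1008, np.float64(163.8), np.float64(182.3), np.int64(165)), (1006, np.float64(163.9), np.float64(182.4), np.int64(165))]
top wall [(489, np.float64(240.7), np.float64(507.2), np.int64(500)), (521, np.float64(241.7), np.float64(507.2), np.int64(500))]
[[-31.0, 609.0, 693.0], [-23.0, 610.0, 693.0], [-15.0, 609.0, 693.0], [-7.0, 607.0, 691.0], [1.0, 608.0, 691.0], [9.0, 608.0, 691.0], [17.0, 606.0, 688.0], [25.0, 605.0, 689.0], [33.0, 606.0, 689.0], [41.0, 603.0, 686.0], [49.0, 604.0, 686.0], [57.0, 604.0, 687.0], [65.0, 604.0, 687.0], [73.0, 602.0, 685.0], [81.0, 602.0, 685.0], [89.0, 602.0, 684.0], [97.0, 602.0, 683.0], [105.0, 603.0, 682.0], [113.0, 612.0, 682.0], [121.0, 622.0, 680.0], [129.0, 633.0, 680.0], [137.0, 640.0, 681.0]]
wall yaw -87.107506
wall yaw -85.56109
```

Run:
```python
from workcell import env
s=env.state();print(s['time_s'],s['ee_pos'],s['force']);print(env.job_done())
```

```text
19.75 [464.5878934  -29.11537396 278.34317067] [ 0.50847197 -0.217667   -0.65805588]
the job is handed in; nothing more can be done
None
```

The tray is docked and handed in at about 19.8 s, with the gripper clear of everything. I could not read the sensing pin directly, so that it is held in rests on the evidence below.

- **Nose:** I pushed the tail with shut fingers until the nose stopped in the cup at about 6.5 N. The tray was still swung out about 0.22 rad or more.
- **Swing:** I pushed near the tail. The catch resisted with about 8 N at its peak, then gave way, and the tray stopped hard on the block. I held it there at about 6 N, then backed off and lifted.
- **After letting go:** The knob and nose showed the same position, to a fraction of a pixel, as just before release. The nose matched its home position in the cup to within about 1 mm. The tray's long walls measured -85.6° and -87.1°, against about -86° for the dock.
- **Checks that disagreed or failed:**
  - My pose fit of the tray before the swing had residuals of up to 3 mm, and its angle differed by about 2° from the other view.
  - During the catch push the wrist also felt about 5 N upward, which went away on release.
  - The 12-picture limit stopped me viewing the final picture, so that check was by numbers only.
- **Jar, vial and spatula:** I never worked near them, but I did not measure their positions again afterwards.

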